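# Reload the tape spindle of the packing desk

## Robot

A 6-joint arm with a two-finger parallel gripper is mounted at the origin on the work surface. World frame = base frame: x ahead of the robot, y to its left, z up, the work surface at z = 0. Lengths are in mm, angles in degrees, forces in N, time in s.
With the tool pointing down it reaches from about 375 to 925 mm from the base axis. Payload 5.7 kg.
Tool frame: the origin (TCP) lies at the very end of the fingers, on their centre line; the grasp point (between the pads) lies 19 mm behind it (robot.grip_depth is the y of the grasp point in the tool frame, in mm); y points along the fingers, z is the direction in which the jaws open and shut, and the axes are right-handed (so a half turn about y gives the same grasp; the last joint's range is limited). The gripper opens to 88 mm and grips with 3 to 60 N. Pads are 20 mm wide; open, the fingers measure 115 mm over their backs; the gripper's body (75 mm by 178 mm) begins 61 mm behind the grasp point.
Start: joints at [-75.808, 20.558, 86.54, -0, 72.909, -6.595], TCP at [212.919, -560.917, 222.623] pointing down, gripper open.
Joint ranges: [-170.27, 170.27], [-57.76, 135], [12.27, 136.19], [-55.21, 235.2], [11.17, 155.16], [-170.74, 170.74]. Speed limits (degrees/s): [136.94, 136.94, 180, 180, 180, 180].

## Interface

Orientations are given as a 3x3 rotation matrix whose columns are the frame's x, y, z axes.
In Python, from plant import robot, effector, vision, workorder gives the robot as it stands. Calls block until the motion is done:
- robot.goto(position, orientation): joint-space move of the TCP to a pose.
- robot.move_l(position, feed=150, attitude=None, stop_force=None): straight line of the TCP; attitude=None keeps the orientation; feed is the mean speed in mm/s. With stop_force (N) it stops when the force on the tool has changed by that much, and returns True; else False.
- robot.set_joints(angles): joint-space move.
- effector.move_gripper(opening, effort=None): opening from 0.0 (shut) to 1.0 (fully open); effort is the grip in N (None keeps the last); returns when the fingers have stopped.
- robot.sleep(seconds).
- robot.inverse_kinematics(position, orientation): joint angles nearest the present ones, or None.
- vision.camera(name): name is "scene" or "top" or "wrist"; returns a dict with "frame" (420x560x3 uint8, red, green, blue), "depth" (420x560 float32, mm along the optical axis (not along the pixel's ray), 0 where there is no reading), "fovy" (degrees; the focal length in pixels is half the picture's height over the tangent of half this angle, whatever the lens; pixels are square), "cx", "cy" (the principal point, pixels), "k1" (the pictures are not rectified: a ray, as slopes to the right and down, at radius r is drawn at 1 + k1 r^2 times it, then the intrinsics apply), "camera_from_world" (4x4, takes a point from world to camera coordinates); the wrist camera has in their place "mount" (4x4, takes a point from camera to tool coordinates, whose origin is the TCP and whose axes are the tool frame's). Camera axes: x right, y down, z forward; pixel columns grow to the right and rows downward; lengths in mm; the calibration is good to about 2 mm. A picture is of the moment at which its call begins: read the wrist's pose just before it.
A pose or a line that the arm cannot do raises robot.Unreachable and nothing moves.
- workorder.job_done(): hands the job in, once; it reports no verdict.
Readings, each from a call of its own:
- robot.read_clock(): time.
- robot.read_q(): joint angles.
- robot.read_joint_velocities(): joint speeds.
- robot.read_effort(): joint torques, N m.
- robot.read_position(): TCP position.
- robot.read_orientation(): TCP orientation.
- robot.read_force(): force on the tool from outside, world axes, zero at the start.
- robot.read_torque(): the same for the moment, N m.
- robot.read_grip_width(): opening from 0.0 (shut) to 1.0 (fully open).
Only numpy, scipy, OpenCV 4.12 (cv2) and the standard library are available. Lean on these libraries where they do the work, as an engineer would, in place of code of your own. Each camera call takes 0.05 s, during which the arm holds its last target.

## Task

The tape stand of the packing desk is empty: take its spindle by the handle, thread the spindle's free end right through all three tape rolls waiting in the wooden rack, lift the three off together on it, and lay it back in the stand's two forks as it lay before, rolls hanging between the forks. Feel your way: the rolls' floating hubs do not stand in line, and the spindle must never press harder than 20 N on a roll, the rack or the stand. Do not touch the rolls with the gripper, and leave the stamp, the hole punch and the clip carton where they are.

Things in the scene. Friction and masses are not known exactly. Their poses are not given: they have to be found in the camera images.
- spindle: Tape spindle, 60 g: black handle block 24 mm wide, 28 high, then a black collar of 36 mm diameter, then a plain aluminium shaft of 23 mm diameter. Origin: on the shaft's axis, in the handle (grip here or up to 15 mm nearer the collar). +y along the shaft: handle y -36 to 26 mm, collar 26 to 30, shaft 30 to 145. Starts level in the stand's forks, pointing along the stand's +y. May tilt a little in the grip when pushed
- spindle_end (a point): Centre of the flat free end of the spindle's shaft, 18 mm across with a narrow bevel (the last 4 mm of the shaft taper to it), 145 mm along +y from the spindle's origin
- roll1: Brown tape roll in the rack's first (rack y = -24 mm, entered first) slot, 68 mm outside diameter, 18 mm wide, 50 to 90 g, on edge and loose. In its 50 mm core floats a white hub with a 26 mm hole (12 flats): it starts off the roll's centre by up to 6.5 mm sideways and 6.5 mm up or down (not reported), stays put, and slides with about 0.3 N, 7.5 mm at most. Origin: the roll's own centre, y along its axis
- roll2: Brown tape roll in the rack's middle (rack y = 0) slot, 68 mm outside diameter, 18 mm wide, 50 to 90 g, on edge and loose. In its 50 mm core floats a white hub with a 26 mm hole (12 flats): it starts off the roll's centre by up to 6.5 mm sideways and 6.5 mm up or down (not reported), stays put, and slides with about 0.3 N, 7.5 mm at most. Origin: the roll's own centre, y along its axis
- roll3: Brown tape roll in the rack's third (rack y = +24 mm) slot, 68 mm outside diameter, 18 mm wide, 50 to 90 g, on edge and loose. In its 50 mm core floats a white hub with a 26 mm hole (12 flats): it starts off the roll's centre by up to 6.5 mm sideways and 6.5 mm up or down (not reported), stays put, and slides with about 0.3 N, 7.5 mm at most. Origin: the roll's own centre, y along its axis
- rack: Plywood rack, fixed, 90 mm (x) by 76 mm (y). Origin: centre of its underside, z up. Floor 25 mm high, so roll centres stand at z 59 mm. Three slots 20 mm wide along y, between four 4 mm dividers; each divider is a pair of posts up to z 70 mm with a 48 mm gap between. Inner side walls at x +-39 mm; roll centres start within 3 mm of x = 0
- rack_exit (a point): Centre of the gap of the rack's last divider (rack y = +38 mm, z = 59 mm). The spindle travels through the gaps along the rack's +y; with its free end about 20 mm beyond this point the rolls are well placed for the stand
- stand: Grey steel tape stand, fixed, base 100 mm (x) by 112 mm (y). Origin: centre of its underside, z up. Two forks, 6 mm thick, at y = -46 and +46 mm, each an upward 90-degree V, about 50 mm wide at its top (z 89 mm)
- stand_seat (a point): Where the spindle's origin belongs when it lies in the forks: stand x = 0, y = -87 mm, z = 80 mm; the free end points to the stand's +y. Along y, 10 mm either way is good
- stamp: Bystander: wooden rubber stamp, base 50 x 28 mm, 60 mm high. Origin: centre of its underside
- punch: Bystander: dark steel hole punch with a grey lever, 60 x 110 mm, 50 mm high. Origin: centre of its underside
- clipbox: Bystander: small cardboard clip carton, 60 x 80 mm, 35 mm high. Origin: centre of its underside
Not all that is in view belongs to the job. There is more than one size of the spindle; the job needs the smallest.

How it is judged:
By the outcome, as a careful person would: the job done as asked, in the order asked, and still so for the second after the job is handed in, with the robot touching nothing.
It also fails if it takes over 72 s, if anything falls off the work surface, if the arm or the gripper's body presses on something with over 40 N, if the wrist force passes 120 N, or if a joint passes its speed limit or range.

## Working session

There is one attempt and no reset: what is moved stays moved. The work goes in short steps, each a Python script; the robot and the scene stay as the last script left them, time stands still between calls to the robot, and variables do not carry over. Pictures are saved under pics/ and viewed, and the job is handed in when it is done.

```bash
ls; mkdir -p pics
cat > h.py <<'E'
import numpy as np, cv2
from plant import robot, effector, vision, workorder
def save(name,img,sc=1):
    if sc!=1: img=cv2.resize(img,None,fx=sc,fy=sc,interpolation=cv2.INTER_CUBIC)
    cv2.imwrite('pics/'+name,img[:,:,::-1])
E
python3 - <<'E'
from h import *
import pickle
d={}
for n in("scene","top","wrist"):
    p=robot.read_position();o=robot.read_orientation()
    c=vision.camera(n);c['p']=p;c['o']=o;d[n]=c
    save(n+'0.png',c['frame'],1.4)
    print(n,c['fovy'],c['cx'],c['cy'],c['k1'],np.round(c.get('camera_from_world',c.get('mount')),3).tolist())
pickle.dump(d,open('d0.pkl','wb'))
print(p,o,robot.read_clock(),robot.grip_depth)
E
```

```text
pics
scene 46.07461620161587 273.7826677893761 210.47829884827482 -0.04818117021862233 [[0.231, 0.973, -0.023, -186.11], [0.619, -0.165, -0.768, -264.043], [-0.751, 0.163, -0.64, 1533.172], [0.0, 0.0, 0.0, 1.0]]
top 57.44672615144194 278.23982223630236 210.79933987117215 -0.07806580774366824 [[-0.005, -1.0, 0.026, 61.294], [-0.999, 0.004, -0.046, 545.094], [0.046, -0.026, -0.999, 827.707], [0.0, 0.0, 0.0, 1.0]]
wrist 62.32520191219817 279.74348075559203 204.78293349320222 0.011672828237304174 [[0.001, 0.967, 0.255, -69.695], [0.0, -0.255, 0.967, -162.394], [1.0, -0.001, -0.001, -0.313], [0.0, 0.0, 0.0, 1.0]]
[ 212.78982484 -560.36816786  221.91492502] [[-9.34895841e-01 -3.95242810e-04  3.54921977e-01]
 [-3.54922151e-01  1.55218181e-03 -9.34894570e-01]
 [-1.81393082e-04 -9.99998717e-01 -1.59140875e-03]] 0.15 -18.700000000000003
```

View pics/scene0.png

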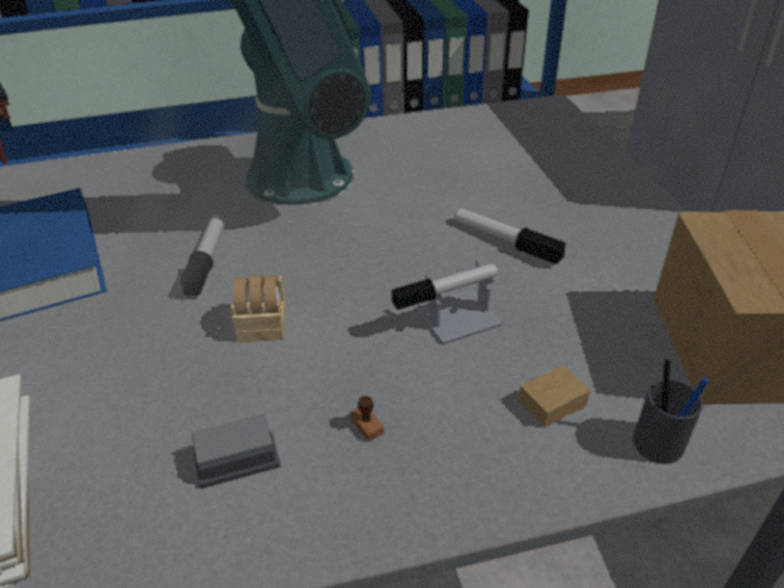

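View pics/top0.png

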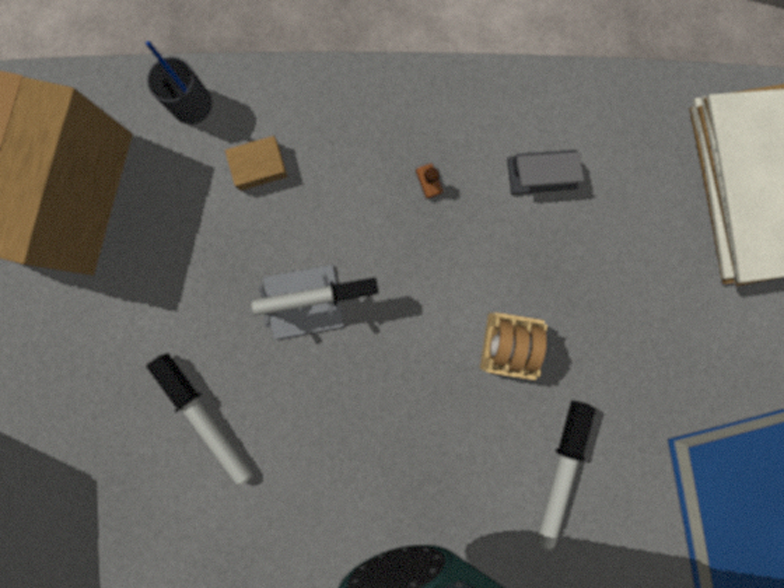

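View pics/wrist0.png

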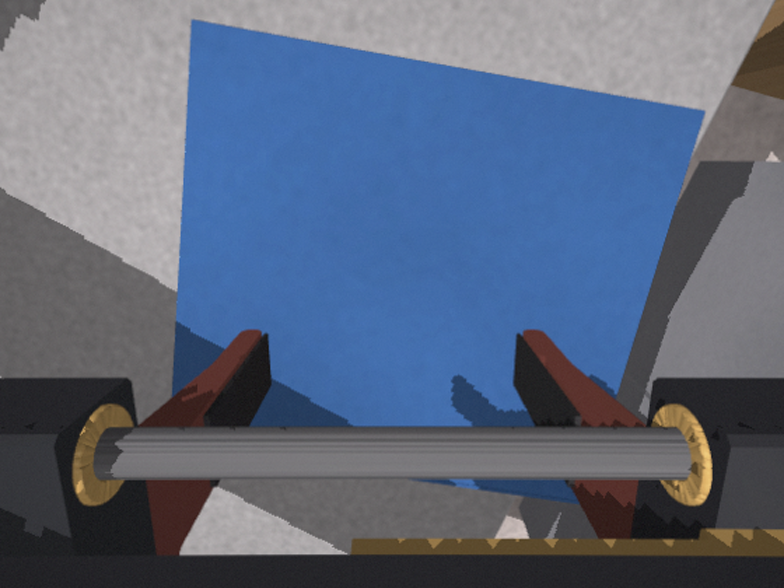

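The scene and top views show three spindle candidates (pixels in the 1.4x top view):
- On the stand, at (315,297).
- Loose, at (200,420). It is longer.
- Loose, at (568,470). It is longer.

The one on the stand is smallest even though it is closer to the camera, so I choose that one. The rack is at (515,347), stamp (430,180), punch (545,172) and carton (255,162). Next I'll look at close crops.

```bash
cat >> h.py <<'E'
import pickle
def pix(c,P):
    if 'camera_from_world' in c: T=np.array(c['camera_from_world'])
    else:
        W=np.eye(4);W[:3,:3]=c['o'];W[:3,3]=c['p'];T=np.linalg.inv(W@np.array(c['mount']))
    P=np.atleast_2d(P);q=P@T[:3,:3].T+T[:3,3]
    s=q[:,:2]/q[:,2:];r2=(s**2).sum(1,keepdims=True)
    f=210/np.tan(np.radians(c['fovy']/2))
    return s*(1+c['k1']*r2)*f+[c['cx'],c['cy']]
def ray(c,uv):
    if 'camera_from_world' in c: M=np.linalg.inv(np.array(c['camera_from_world']))
    else:
        W=np.eye(4);W[:3,:3]=c['o'];W[:3,3]=c['p'];M=W@np.array(c['mount'])
    f=210/np.tan(np.radians(c['fovy']/2))
    d=(np.atleast_2d(uv)-[c['cx'],c['cy']])/f
    s=d.copy()
    for _ in range(20): s=d/(1+c['k1']*(s**2).sum(1,keepdims=True))
    v=np.c_[s,np.ones(len(s))]@M[:3,:3].T
    return M[:3,3],v      # v per unit depth
def atz(c,uv,z):
    o,v=ray(c,uv); t=(z-o[2])/v[:,2]; return o+v*t[:,None]
def bydepth(c,uv):
    o,v=ray(c,uv); uv=np.atleast_2d(uv).astype(int); return o+v*c['depth'][uv[:,1],uv[:,0]][:,None]
def shot(n,name,sc=1.4):
    p=robot.read_position();o=robot.read_orientation()
    c=vision.camera(n);c['p']=p;c['o']=o
    pickle.dump(c,open(name+'.pkl','wb'))
    save(name+'.png',c['frame'],sc); return c
E
python3 - <<'E'
from h import *
d=pickle.load(open('d0.pkl','rb'))
t=d['top']['frame'];s=d['scene']['frame']
save('c1.png',t[175:255,170:280],7)   # stand top
save('c2.png',t[215:280,335:400],9)   # rack
save('c3.png',s[180:250,270:370],7)
save('c4.png',s[185:250,155:215],9)
E
```

```text
(no output)
```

View pics/c1.png

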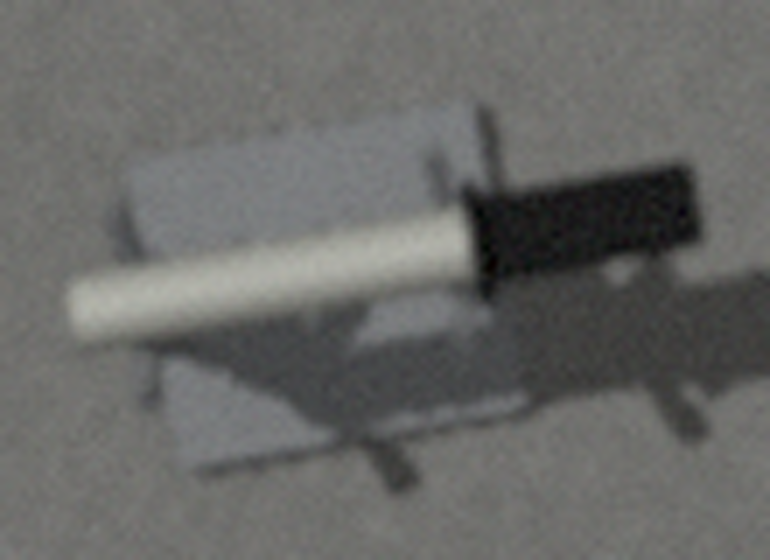

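View pics/c2.png

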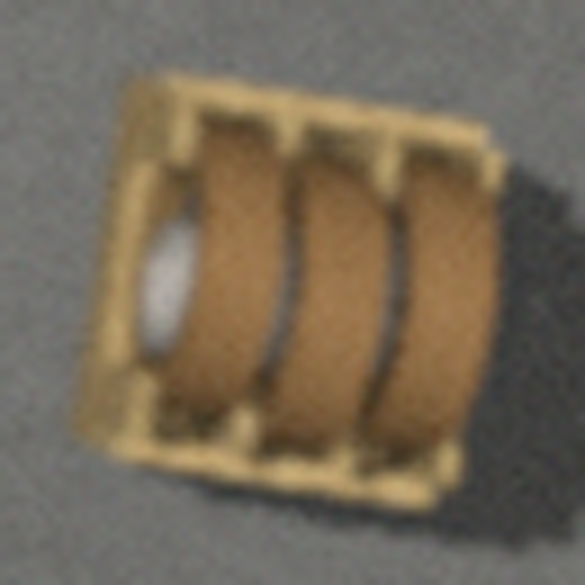

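View pics/c3.png

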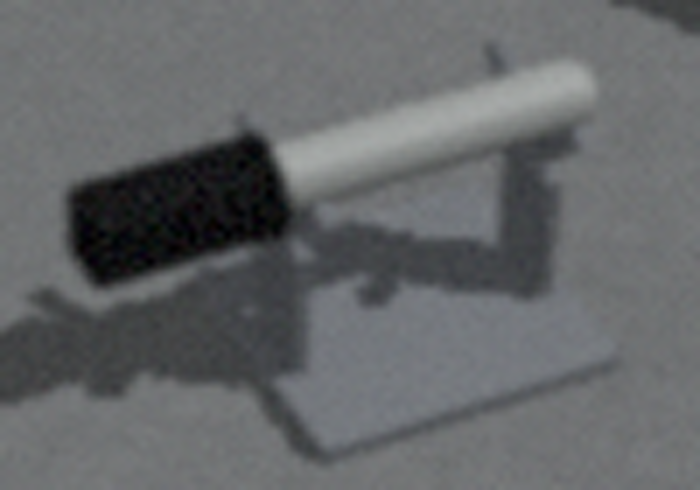

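View pics/c4.png

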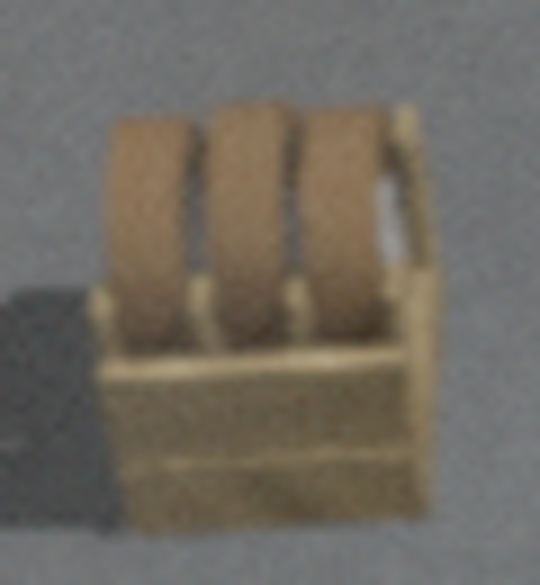

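Run:
```python
from h import *
d=pickle.load(open('d0.pkl','rb'));t=d['top'];s=d['scene']
c1=lambda x,y:(170+x/7-.0,175+y/7)
c2=lambda x,y:(335+x/9,215+y/9)
c3=lambda x,y:(270+x/7,180+y/7)
c4=lambda x,y:(155+x/9,185+y/9)
print('end',atz(t,c1(72,307),80),'handle end',atz(t,c1(693,205),94), 'scene end', atz(s,c3(580,85),80))
print('depth shaft',bydepth(t,[c1(200,280),c1(400,245),c1(590,220)]))
print('stand base corners',atz(t,[c1(128,170),c1(475,105),c1(530,400),c1(190,470)],4))
print('scene base', atz(s,[c3(322,460),c3(615,355)],2))
# rack posts top corners z70
print('rack top corners',atz(t,[c2(165,85),c2(505,150),c2(455,480),c2(120,455)],70))
print('rack bottom scene',atz(s,[c4(135,530),c4(425,515)],0))
print('rack bottom top', atz(t,[c2(130,80),c2(80,440)],0))
```

```text
end [[526.87907484 257.2593077   80.        ]] handle end [[554.56966072  79.05069767  94.        ]] scene end [[526.02918945 254.46260837  80.        ]]
depth shaft [[534.0105973  218.11792128  93.05814589]
 [543.63400754 161.6854721   93.43739121]
 [550.50169554 108.14726977  92.98328126]]
stand base corners [[572.03365609 257.22690079   4.        ]
 [592.17454542 147.63003206   4.        ]
 [498.98449368 130.39316459   4.        ]
 [477.47198094 237.27847362   4.        ]]
scene base [[596.28981783 147.38476374   2.        ]
 [573.18922376 255.7870844    2.        ]]
rack top corners [[ 514.04208777  -93.74648911   70.        ]
 [ 498.63338268 -172.53516248   70.        ]
 [ 423.40593823 -159.79973153   70.        ]
 [ 430.11714969  -82.43706518   70.        ]]
rack bottom scene [[ 504.11260485 -172.23170558    0.        ]
 [ 517.36991715  -99.70796084    0.        ]]
rack bottom top [[ 515.97205095 -100.62736046    0.        ]
 [ 427.03868729  -87.12021282    0.        ]]
```

```bash
cat >> h.py <<'E'
def Rdown(s):
    x=np.array([s[0],s[1],0.]);x/=np.linalg.norm(x);y=np.array([0,0,-1.]);return np.c_[x,y,np.cross(x,y)]
def Rview(x,y):
    y=np.array(y,float);y/=np.linalg.norm(y);x=np.array(x,float);x-=y*(x@y);x/=np.linalg.norm(x);return np.c_[x,y,np.cross(x,y)]
E
python3 - <<'E'
from h import *
s=np.array([-.155,.988]);r=np.array([.15,.989])
for sg in(1,-1):
    print('A',sg,robot.inverse_kinematics([547,127,61],Rdown(sg*s)),robot.inverse_kinematics([455,-205,45],Rdown(sg*r)))
    print('Aview',robot.inverse_kinematics([535,200,220],Rdown(sg*s)))
# horizontal views of rack entry: camera at rack centre - D along r
C=np.array([466,-130.]);
M=np.array(pickle.load(open('d0.pkl','rb'))['wrist']['mount'])
def viewpose(cam,target,up_sign):
    f=np.array(target)-cam;f/=np.linalg.norm(f)
    # camera axes: z=f; y(down) = +-(world down) perp or image x along +-z
    out=[]
    for dn in ([0,0,-1.],[0,0,1.],np.cross(f,[0,0,1]),-np.cross(f,[0,0,1])):
        yv=np.array(dn)-f*(f@np.array(dn));yv/=np.linalg.norm(yv);xv=np.cross(yv,f)
        Rc=np.c_[xv,yv,f];R=Rc@M[:3,:3].T;p=cam-R@M[:3,3];out.append((p,R))
    return out
for e in(-1,1):
  for D in(250,300):
   for h in(59,100,140):
    cam=np.array([*(C+e*r*D),h]);tg=np.array([*(C+e*r*33),59])
    for i,(p,R) in enumerate(viewpose(cam,tg,1)):
        q=robot.inverse_kinematics(p,R); 
        if q is not None: print(e,D,h,i,np.round(p),np.round(q))
E
```

```text
A 1 None [-3.21896706e+01  2.62876173e+01  1.09250778e+02 -2.54444375e-14
  4.44616043e+01  1.56434558e+02]
Aview None
A -1 [ 6.02335981e+00  2.85546523e+01  1.00629374e+02 -2.54444375e-14
  5.08159737e+01 -2.89267693e+00] [-3.21896706e+01  2.62876173e+01  1.09250778e+02 -2.54444375e-14
  4.44616043e+01 -2.35654419e+01]
Aview [ 1.35687929e+01  1.83331035e+01  9.03583600e+01 -2.54444375e-14
  7.13085365e+01  4.65275620e+00]
-1 250 59 0 [ 455. -204.   33.] [-61.  80.  74.  46. 124. -71.]
-1 250 59 1 [ 454. -204.   85.] [-61.  58.  85.  38. 105. 113.]
-1 250 59 2 [ 480. -208.   59.] [ -53.   72.   67.   38.  125. -156.]
-1 250 59 3 [ 429. -201.   59.] [-70.  67.  92.  46. 105.  15.]
-1 250 100 0 [ 454. -212.   42.] [-62.  73.  77.  43. 118. -70.]
-1 250 100 1 [ 455. -203.   93.] [-59.  50.  88.  35.  98. 115.]
-1 250 100 2 [ 480. -211.   68.] [ -53.   65.   70.   34.  118. -154.]
-1 250 100 3 [ 429. -204.   67.] [-70.  60.  95.  44.  98.  15.]
-1 250 140 0 [ 452. -224.   55.] [-62.  66.  79.  40. 112. -69.]
-1 250 140 1 [ 454. -206.  103.] [-58.  44.  91.  32.  92. 118.]
-1 250 140 2 [ 
[... 1009 characters left out ...]
 69.  78. -53. 111. -26.]
1 250 100 1 [477. -57.  93.] [ 22.  47.  99. -52.  84.  61.]
1 250 100 3 [503. -56.  67.] [ 18.  62.  81. -49. 104. -30.]
1 250 140 1 [478. -54. 103.] [ 19.  40. 101. -48.  78.  55.]
1 250 140 3 [505. -48.  78.] [ 18.  56.  83. -45.  99. -35.]
1 300 59 1 [485.  -6.  85.] [ 27.  56.  92. -52.  95.  64.]
1 300 59 3 [510. -10.  59.] [ 22.  70.  74. -51. 115. -27.]
1 300 100 1 [485.  -8.  99.] [ 26.  49.  94. -49.  89.  61.]
1 300 100 3 [511.  -8.  73.] [ 22.  64.  76. -48. 110. -31.]
1 300 140 0 [487.   9.  64.] [  29.   66.   86.  -55.  105. -113.]
1 300 140 1 [485.  -6. 114.] [ 24.  43.  96. -46.  85.  56.]
1 300 140 3 [512.  -2.  89.] [ 21.  58.  78. -44. 105. -35.]
```

```bash
cat >> h.py <<'E'
M=np.array(pickle.load(open('d0.pkl','rb'))['wrist']['mount'])
def viewpose(cam,target,dn):
    cam=np.array(cam,float);f=np.array(target)-cam;f/=np.linalg.norm(f)
    yv=np.array(dn,float)-f*(f@np.array(dn));yv/=np.linalg.norm(yv)
    R=np.c_[np.cross(yv,f),yv,f]@M[:3,:3].T
    return cam-R@M[:3,3],R
E
python3 - <<'E'
from h import *
r=np.array([.15,.989]);C=np.array([466,-130.])
t0=robot.read_clock()
p,R=viewpose([*(C-r*275),115],[*(C-r*33),62],[0,0,1])
robot.goto(p,R);robot.sleep(.15)
c=shot('wrist','v1',1)
save('v1.png',c['frame'][::-1,::-1],1.4)
print(robot.read_clock()-t0,robot.read_force())
E
```

```text
2.0500000000000003 [-0.18444413 -0.99131402 -0.02793163]
```

View pics/v1.png

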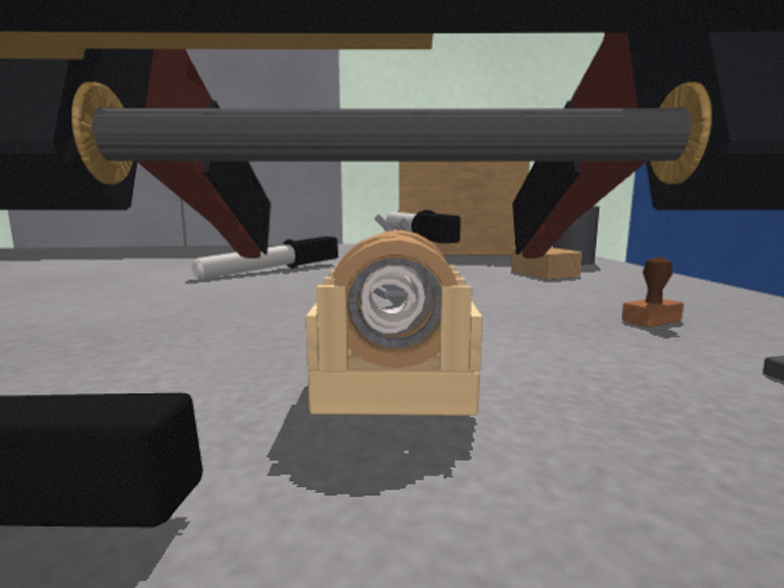

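The flipped wrist view shows the rack head-on at (393,330), with the white hub of roll1 at (392,298) and the rear hubs visible through it. I'll enlarge it.

Run:
```python
from h import *
c=pickle.load(open('v1.pkl','rb'))
f=c['frame'][::-1,::-1]
save('v1c.png',f[160:300,215:350],5.5)
save('v1d.png',f[178:250,245:320],10)
```

```text
(no output)
```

View pics/v1c.png

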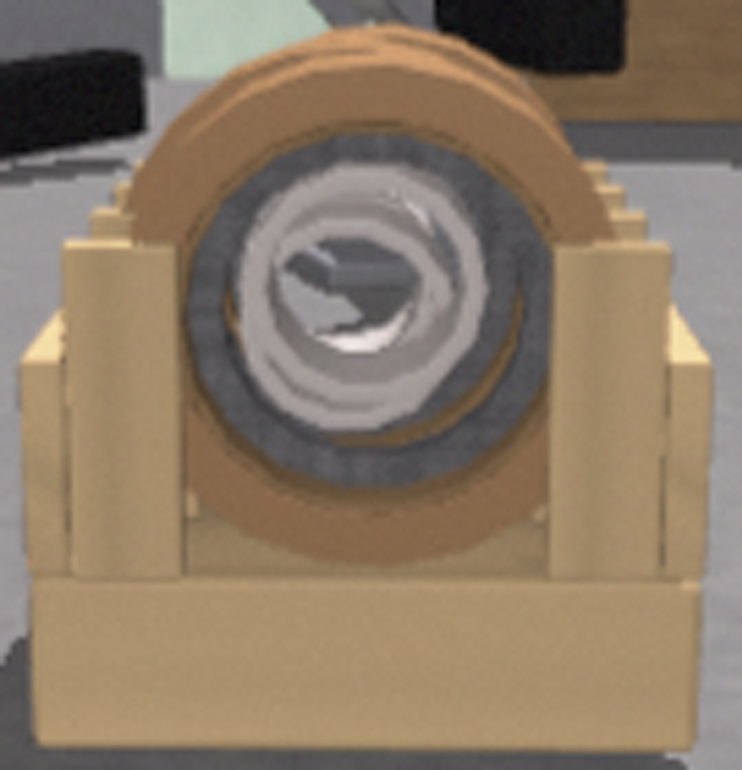

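View pics/v1d.png

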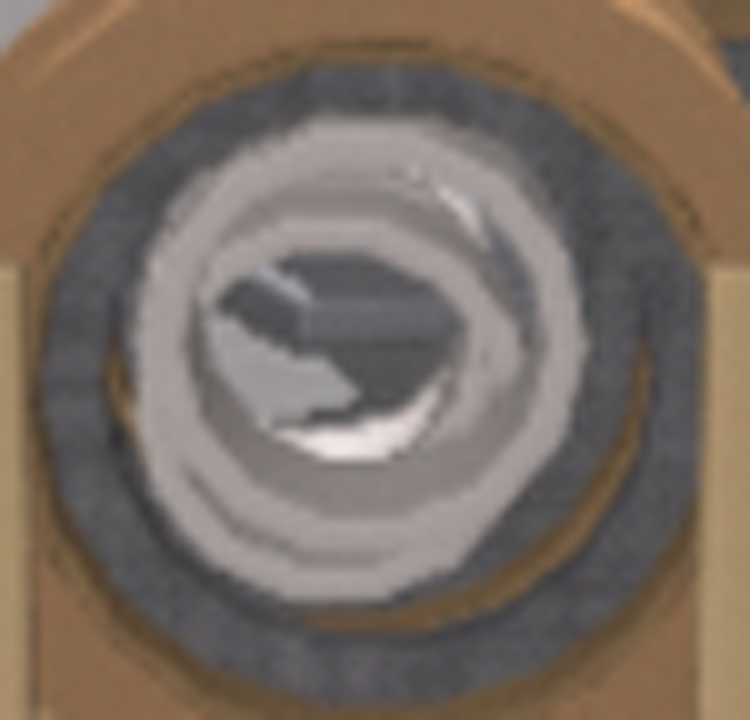

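```bash
cat >> h.py <<'E'
def cloud(c):
    v,u=np.mgrid[0:420,0:560];uv=np.c_[u.ravel(),v.ravel()].astype(float)
    o,d=ray(c,uv);return (o+d*c['depth'].ravel()[:,None]).reshape(420,560,3)
def local(P,C,r):
    r=np.array(r)/np.linalg.norm(r);xa=np.array([r[1],-r[0]]);q=P[...,:2]-C
    return np.stack([q@xa,q@r,P[...,2]],-1)
E
python3 - <<'E'
from h import *
c=pickle.load(open('v1.pkl','rb'))
r=np.array([.15,.989]);C=np.array([466,-130.])
L=local(cloud(c),C,r)[::-1,::-1]
f=c['frame'][::-1,::-1]
# front face of rack: posts & floor face
y=L[160:300,215:350,1]
im=np.clip((y+60)/120*255,0,255).astype(np.uint8)
im=cv2.applyColorMap(im,cv2.COLORMAP_JET)[:,:,::-1]
save('v1dep.png',cv2.resize(im,None,fx=5.5,fy=5.5,interpolation=cv2.INTER_NEAREST))
# posts: pixels in crop coords /5.5
for (cx,cy) in [(125,400),(610,400),(125,260),(350,660),(100,660),(650,660),(60,450),(690,450),(350,80),(350,520)]:
    print((cx,cy),np.round(L[160+int(cy/5.5),215+int(cx/5.5)],1))
h,e=np.histogram(y[(L[160:300,215:350,2]>30)],bins=np.arange(-60,60,2));print([(int(a),int(b)) for a,b in zip(e,h)])
E
```

```text
(125, 400) [-30.3 -35.4  50.1]
(610, 400) [ 32.5 -35.6  50.3]
(125, 260) [-29.9 -35.3  68.3]
(350, 660) [ -1.  -36.9  14.2]
(100, 660) [-34.2 -34.8  13.3]
(650, 660) [ 39.3 -36.5  14.1]
(60, 450) [-39.1 -35.5  43.5]
(690, 450) [ 43.4 -36.1  43.7]
(350, 80) [ -1.1 -30.6  91. ]
(350, 520) [ -1.  -30.1  31.9]
[(-60, 0), (-58, 0), (-56, 0), (-54, 0), (-52, 0), (-50, 0), (-48, 0), (-46, 0), (-44, 0), (-42, 0), (-40, 22), (-38, 1447), (-36, 1407), (-34, 452), (-32, 2092), (-30, 226), (-28, 168), (-26, 989), (-24, 252), (-22, 100), (-20, 55), (-18, 49), (-16, 46), (-14, 41), (-12, 44), (-10, 33), (-8, 394), (-6, 147), (-4, 66), (-2, 247), (0, 71), (2, 20), (4, 22), (6, 21), (8, 17), (10, 29), (12, 15), (14, 16), (16, 140), (18, 25), (20, 15), (22, 33), (24, 28), (26, 19), (28, 11), (30, 23), (32, 13), (34, 17), (36, 6), (38, 0), (40, 0), (42, 0), (44, 0), (46, 0), (48, 0), (50, 0), (52, 0), (54, 0), (56, 0)]
```

View pics/v1dep.png

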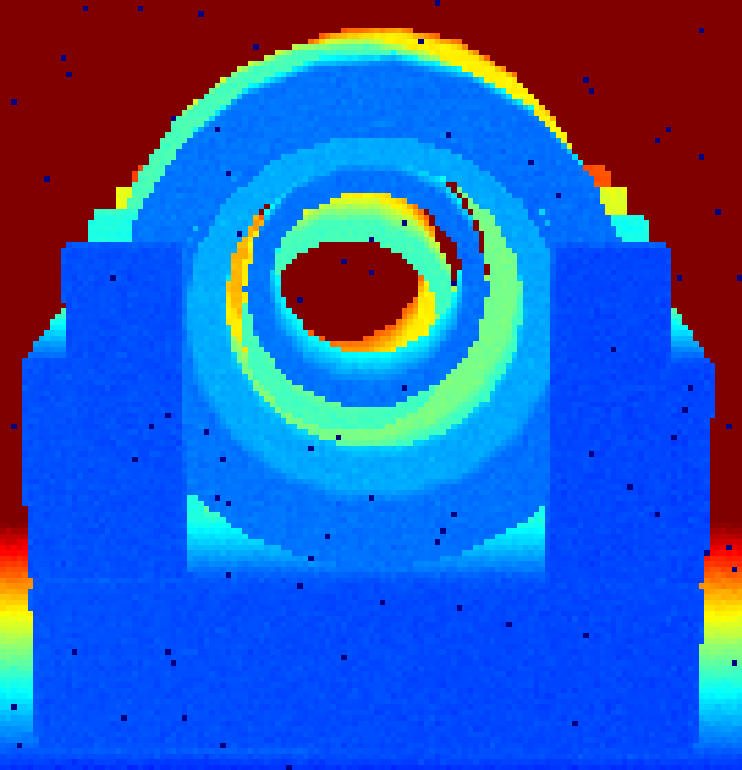

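Run:
```python
from h import *
c=pickle.load(open('v1.pkl','rb'))
P=cloud(c)[::-1,::-1]
r=np.array([.15,.989]);r/=np.linalg.norm(r);C=np.array([466,-130.])
L=local(P,C,r)
sub=L[160:300,215:350].reshape(-1,3)
fl=sub[(sub[:,2]>4)&(sub[:,2]<22)&(abs(sub[:,1]+36)<4)]
k=np.polyfit(fl[:,0],fl[:,1],1);res=fl[:,1]-np.polyval(k,fl[:,0]);print('front slope',k,res.std(),len(fl), fl[:,0].min(),fl[:,0].max())
A=np.c_[fl[:,0],fl[:,2],np.ones(len(fl))];print('plane',np.linalg.lstsq(A,fl[:,1],rcond=None)[0])
kk=np.abs(res)<3
print('x extents floor',np.percentile(fl[kk,0],[0.5,99.5]))
po=sub[(sub[:,2]>45)&(sub[:,2]<66)&(abs(sub[:,1]+35.6)<1.5)]
print('posts inner', [np.percentile(po[po[:,0]<0,0],[1,99]),np.percentile(po[po[:,0]>0,0],[1,99])], 'top z',np.percentile(sub[(abs(sub[:,1]+35.6)<1)&(abs(sub[:,0])>26),2],99.7))
```

```text
front slope [-1.61185994e-02 -3.60048165e+01] 0.6261898652611911 2768 -43.83844239253292 46.26684880724819
plane [-1.61150614e-02 -3.12995602e-03 -3.59638742e+01]
x extents floor [-43.14383994  45.31075268]
posts inner [array([-43.12437778, -22.98344996]), array([25.14256697, 45.86234157])] top z 69.98786591742186
```

```bash
cat >> h.py <<'E'
def circ(xy):
    A=np.c_[2*xy,np.ones(len(xy))];s=np.linalg.lstsq(A,(xy**2).sum(1),rcond=None)[0]
    return s[:2],np.sqrt(s[2]+s[0]**2+s[1]**2)
E
python3 - <<'E'
from h import *
r=np.array([.15,.989]);C=np.array([466,-130.])
t0=robot.read_clock()
q=np.array(robot.read_q());print(np.round(q,1))
robot.move_l(np.array(robot.read_position())+[0,-20,130],feed=300)
robot.set_joints([-20,5,85,0,85,90]);print(robot.read_position())
p,R=viewpose([*(C+r*275),115],[*(C+r*33),62],[0,0,1])
print(robot.inverse_kinematics(p,R))
robot.goto(p+[0,0,100],R);robot.move_l(p,feed=300);robot.sleep(.15)
c=shot('wrist','v2',1)
save('v2.png',c['frame'][::-1,::-1],1.4)
print(robot.read_clock()-t0,robot.read_clock(),robot.read_force())
E
```

```text
[-60.4  49.3  86.2  34.   99.4 116.1]
[ 511.12953753 -113.12387865  380.4764862 ]
[ 23.21369423  45.93021965  97.34716932 -49.36872108  85.11649838
  59.30574847]
3.1333 5.3333 [ 0.59136336  1.06650925 -0.03024373]
```

View pics/v2.png

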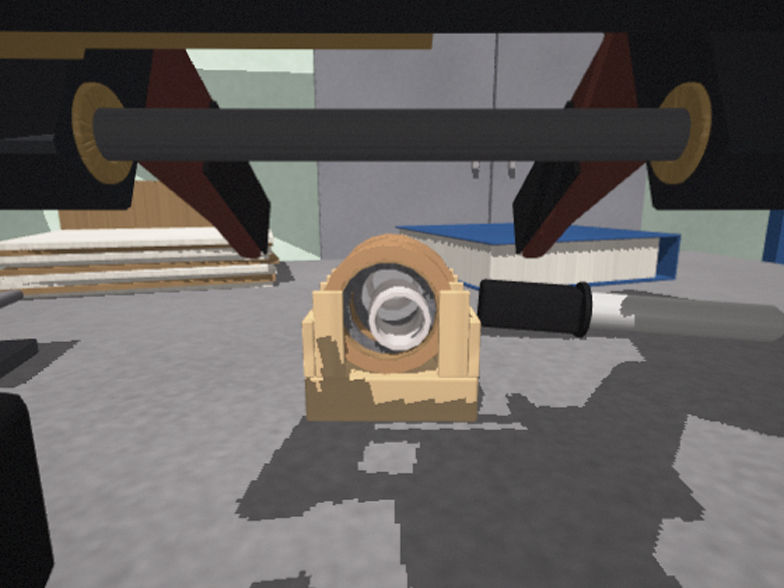

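Run:
```python
from h import *
c=pickle.load(open('v2.pkl','rb'))
P=cloud(c)[::-1,::-1]
r=np.array([.15,.989]);r/=np.linalg.norm(r);C=np.array([466,-130.])
L=local(P,C,r)
sub=L[150:310,205:360].reshape(-1,3)
fl=sub[(sub[:,2]>4)&(sub[:,2]<22)&(abs(sub[:,1]-38)<5)&(abs(sub[:,0])<55)]
k=np.polyfit(fl[:,0],fl[:,1],1);res=fl[:,1]-np.polyval(k,fl[:,0]);print('front slope',k,res.std(),len(fl))
print('x extents floor',np.percentile(fl[:,0],[0.3,99.7]))
po=sub[(sub[:,2]>45)&(sub[:,2]<66)&(abs(sub[:,1]-k[1])<2)]
print('posts',[np.percentile(po[po[:,0]<0,0],[1,99]),np.percentile(po[po[:,0]>0,0],[1,99])],'top z',np.percentile(sub[(abs(sub[:,1]-k[1])<1.5)&(abs(sub[:,0])>26)&(abs(sub[:,0])<50),2],99.7))
y=L[155:305,215:350,1]
im=cv2.applyColorMap(np.clip((60-y)/120*255,0,255).astype(np.uint8),cv2.COLORMAP_JET)[:,:,::-1]
f=c['frame'][::-1,::-1][155:305,215:350]
save('v2dep.png',np.hstack([cv2.resize(im,None,fx=3.9,fy=3.9,interpolation=cv2.INTER_NEAREST)[:,:400*2],cv2.resize(f,None,fx=3.9,fy=3.9)])[:, :])
c1=pickle.load(open('v1.pkl','rb'))
```

```text
front slope [-1.60900762e-02  4.00305551e+01] 0.6361643918224499 2827
x extents floor [-43.05445654  46.04008919]
posts [array([-42.85899458, -22.4807645 ]), array([25.63667361, 45.81682817])] top z 70.14774845347321
```

View pics/v2dep.png

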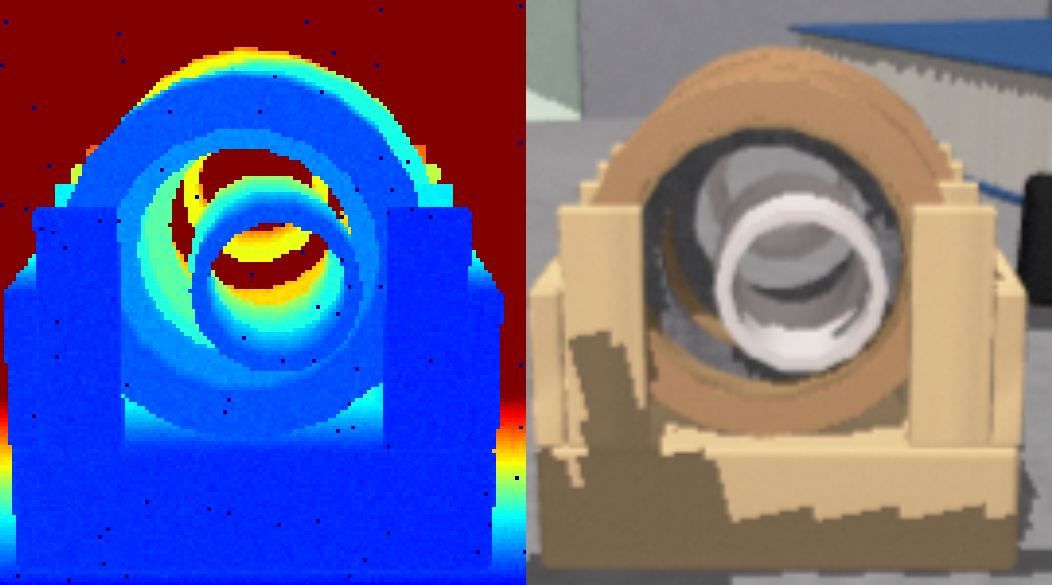

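Run:
```python
from h import *
from scipy.optimize import minimize
r=np.array([.15,.989]);r/=np.linalg.norm(r);xa=np.array([r[1],-r[0]])
C0=np.array([466,-130.]);C=C0+1.35*xa+2.0*r
a=0.0161; r2=r+a*xa;r2/=np.linalg.norm(r2);print('C',C,'r',r2,np.degrees(np.arctan2(r2[0],r2[1])))
np.savez('rack.npz',C=C,r=r2)
for n,(y0,y1) in (('v1',(155,305)),('v2',(155,305))):
    c=pickle.load(open(n+'.pkl','rb'));L=local(cloud(c)[::-1,::-1],C,r2)[155:305,215:350].reshape(-1,3)
    sgn=-1 if n=='v1' else 1
    L=L[(abs(L[:,0])<36)&(L[:,2]>26)&(abs(L[:,1])<45)]
    d=L[:,1]*sgn
    h,e=np.histogram(d,bins=np.arange(-40,45,1));print(n,[(int(x),int(k)) for x,k in zip(e,h) if k>60])
    for nm,face in(('near',33),('mid',9),('far',-15)):
        S=L[abs(d-face)<1.0]
        rad=np.hypot(S[:,0],S[:,2]-59)
        S1=S[rad<24.3]
        print(nm,len(S1),'centroid',S1[:,[0,2]].mean(0) if len(S1) else None, 'ext',np.percentile(S1,[1,99],axis=0)[:,[0,2]].round(1).tolist() if len(S1) else None)
        tape=S[(rad>26)]
        if len(tape)>200:
            o=tape[np.hypot(tape[:,0],tape[:,2]-59)>0]
            # outer rim: fit circle r 34 by top edge
            ang=np.arctan2(o[:,2]-59,o[:,0]);rim=[]
            for b in np.arange(20,161,5):
                m=abs(np.degrees(ang)-b)<2.5
                if m.sum()>5:
                    j=np.argmax(np.hypot(o[m,0],o[m,2]-59));rim.append(o[m][j][[0,2]])
            print('  rim',circ(np.array(rim)))
```

```text
C [ 467.63464252 -128.22505104] r [0.16584991 0.98615101] 9.546611095096162
v1 [(-16, 72), (-15, 71), (1, 76), (2, 168), (3, 66), (7, 84), (8, 254), (9, 175), (25, 179), (26, 590), (27, 403), (28, 98), (30, 61), (31, 131), (32, 898), (33, 1408), (34, 357), (36, 151), (37, 839), (38, 935), (39, 143)]
near 505 centroid [-1.7424066  62.15819349] ext [[-23.6, 36.0], [15.3, 79.1]]
  rim (array([ 1.2629064 , 59.34820563]), np.float64(33.558617070381906))
mid 303 centroid [-0.3893016  52.57252554] ext [[-17.4, 36.8], [22.1, 68.3]]
far 65 centroid [-2.64012131 54.1285263 ] ext [[-21.8, 44.3], [10.1, 68.5]]
v2 [(-16, 120), (-15, 73), (1, 66), (2, 133), (3, 83), (8, 156), (9, 200), (10, 66), (25, 196), (26, 500), (27, 289), (28, 80), (29, 68), (30, 91), (31, 184), (32, 1068), (33, 1310), (34, 300), (36, 163), (37, 918), (38, 909), (39, 110)]
near 486 centroid [-6.43334007 54.18452748] ext [[-23.7, 35.7], [10.4, 72.6]]
  rim (array([ 1.18288346, 59.14514828]), np.float64(33.535265238234416))
mid 199 centroid [ 4.2087889  50.78426357] ext [[-17.2, 37.2], [22.7, 68.4]]
far 134 centroid [ 1.88228021 56.65359532] ext [[-15.6, 48.1], [14.8, 70.7]]
```

Run:
```python
from h import *
k=np.load('rack.npz');C,r=k['C'],k['r']
for n in('v1','v2'):
    c=pickle.load(open(n+'.pkl','rb'));P=cloud(c)
    sgn=-1 if n=='v1' else 1
    o,_=ray(c,(0,0));o=local(o[None],C,r)[0]
    ok=(c['depth']>0)
    L=local(P,C,r)[ok].reshape(-1,3)
    for nm,face in(('near',33),('mid',9),('far',-15)):
        t=(face*sgn-o[1])/(L[:,1]-o[1])
        X=o+(L-o)*t[:,None]
        m=(abs(X[:,0])<26)&(abs(X[:,2]-59)<26)&np.isfinite(t)
        X=X[m][:,[0,2]];d=L[m,1]*sgn-face
        on=abs(d)<1.3; thru=d<-1.3
        best=[]
        for x in np.arange(-11,11.1,.25):
            for z in np.arange(48,70.1,.25):
                R=np.hypot(X[:,0]-x,X[:,1]-z)
                an=(R>13)&(R<16.6);ho=R<12.5;gap=(R>17.6)&(R<20)
                s=(on&an).sum()-(thru&an).sum()-1.0*(on&ho).sum()+0.3*(thru&ho).sum()-.3*(on&gap).sum()
                best.append((s,x,z))
        best.sort(reverse=True);b=np.array(best[:8]);print(n,nm,b[0],b[:,1:].mean(0).round(2),b[:,1:].std(0).round(2),b[7,0])
```

```text
v1 near [5.566e+02 2.500e-01 6.400e+01] [ 0.41 63.84] [0.21 0.21] 536.4
v1 mid [278.7   -2.25  53.25] [-2.06 53.19] [0.24 0.17] 267.2
v1 far [145.7   -4.25  53.25] [-4.19 53.44] [0.11 0.39] 141.6
v2 near [498.8  -5.   54. ] [-4.78 54.03] [0.2 0.2] 481.5999999999999
v2 mid [259.9   -3.25  53.25] [-3.28 52.94] [0.23 0.3 ] 253.1
v2 far [182.5  -0.5  64.5] [-0.72 64.28] [0.2 0.2] 176.39999999999998
```

Both views agree on the rack frame to within 1 mm. In the rack frame the hubs are about hub1 (0,64), hub2 (-2.7,53.1) and hub3 (-4.5,53.7). Next I'll look at the spindle from above the grasp pose.

Run:
```python
from h import *
s=np.array([-.16,.987])
t0=robot.read_clock()
p=np.array(robot.read_position());robot.move_l(p+[0,0,90],feed=300)
robot.goto([548,122,215],Rdown(-s));robot.sleep(.15)
c=shot('wrist','v3',1.4)
print(robot.read_clock()-t0,robot.read_clock(),robot.read_force(),robot.read_position())
P=cloud(c)
for uv in [(280,100),(280,150)]: print(uv,P[uv[1],uv[0]])
np.set_printoptions(suppress=True)
z=P[...,2];print([(v,[round(float(z[v,u]),0) for u in range(200,361,20)]) for v in range(0,420,30)])
```

```text
1.5833999999999993 6.9167 [ 0.32553863 -0.43095537  0.22136788] [546.63795992 122.35541038 213.08045199]
(280, 100) [533.19629175 200.86100843  91.37182123]
(280, 150) [539.40355081 162.60982038  91.82051057]
[(0, [0.0, -1.0, 2.0, -1.0, 1.0, -0.0, -1.0, 1.0, -1.0]), (30, [-0.0, 2.0, 1.0, 0.0, 91.0, -0.0, 1.0, 1.0, -0.0]), (60, [-0.0, 1.0, 8.0, 8.0, 93.0, 7.0, 9.0, 0.0, 1.0]), (90, [1.0, 1.0, 9.0, 8.0, 94.0, 7.0, 8.0, -0.0, 0.0]), (120, [0.0, 1.0, 9.0, 8.0, 92.0, 9.0, 8.0, 3.0, 1.0]), (150, [0.0, -0.0, 8.0, 10.0, 92.0, 8.0, 8.0, 0.0, 0.0]), (180, [-1.0, -0.0, 1.0, 0.0, 97.0, 0.0, 0.0, 1.0, 0.0]), (210, [0.0, -0.0, 0.0, -1.0, 94.0, 0.0, -0.0, -0.0, -1.0]), (240, [-0.0, -1.0, -0.0, 0.0, 94.0, 0.0, -0.0, 0.0, -1.0]), (270, [1.0, 0.0, 3.0, -0.0, 1.0, -1.0, -1.0, 1.0, 1.0]), (300, [1.0, 1.0, 1.0, -0.0, 0.0, -0.0, -0.0, 0.0, 1.0]), (330, [311.0, 311.0, 311.0, 311.0, 312.0, 311.0, 311.0, 311.0, 311.0]), (360, [31.0, 26.0, 1.0, 2.0, 1.0, 2.0, 0.0, -1.0, 1.0]), (390, [72.0, -1.0, 1.0, 320.0, 320.0, 321.0, 320.0, 320.0, 322.0])]
```

View pics/v3.png

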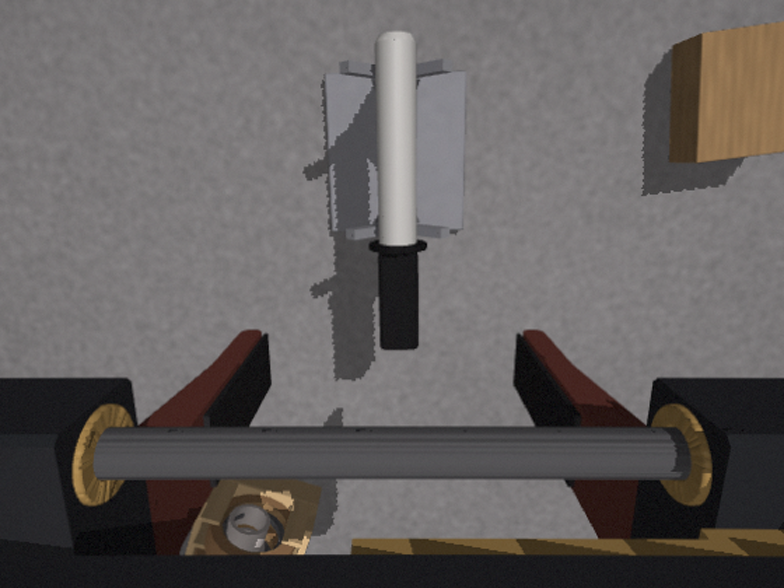

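The wrist view shows the spindle in the stand: tip at (396,35), collar at (398,246), handle end at (400,348). I'll fit its axis and the stand frame from depth.

Run:
```python
from h import *
np.set_printoptions(suppress=True,precision=2)
c=pickle.load(open('v3.pkl','rb'));P=cloud(c);
f=c['frame'].astype(int)
z=P[...,2];m=(z>72)&(z<110)&(c['depth']>0);m[300:]=False;m[:,:240]=False;m[:,330:]=False
Q=P[m];Q=Q[(Q[:,0]>480)&(Q[:,0]<600)]
ctr=Q[:,:2].mean(0);s=np.array([-.16,.987]);s/=np.linalg.norm(s)
for _ in range(4):
    xa=np.array([s[1],-s[0]]);u=(Q[:,:2]-ctr)@s;w=(Q[:,:2]-ctr)@xa
    mid=[]
    for b in np.arange(u.min()+5,u.max()-5,4):
        mm=(abs(u-b)<2)&(abs(w-np.median(w))<12)
        if mm.sum()>8: mid.append((b,(np.percentile(w[mm],2)+np.percentile(w[mm],98))/2,np.percentile(w[mm],98)-np.percentile(w[mm],2),np.percentile(Q[mm,2],80)))
    mid=np.array(mid);k=np.polyfit(mid[:,0],mid[:,1],1);s=s+k[0]*xa;s/=np.linalg.norm(s);ctr=ctr+k[1]*xa
print(s,np.degrees(np.arctan2(-s[0],s[1])),u.min(),u.max(),np.percentile(u,[.3,99.7]));print(mid)
print('tip',ctr+s*np.percentile(u,99.8),'hend',ctr+s*np.percentile(u,.2))
# stand base
B=P[(z>4)&(z<14)&(c['depth']>0)];B=B[(B[:,0]>450)&(B[:,0]<620)&(B[:,1]>100)&(B[:,1]<300)]
rect=cv2.minAreaRect(B[:,:2].astype(np.float32));print('base z',np.median(B[:,2]),rect)
xa=np.array([s[1],-s[0]]);q=(B[:,:2]-ctr);print('base ext in spindle frame x,y',np.percentile(q@xa,[.5,99.5]),np.percentile(q@s,[.5,99.5]))
F=P[(z>55)&(z<89)&(c['depth']>0)];F=F[(F[:,0]>450)&(F[:,0]<620)&(F[:,1]>100)&(F[:,1]<300)]
q=F[:,:2]-ctr;w=q@xa;uu=q@s;k=abs(w)>14;print('forks',len(w[k]));
for lo in(0,1):
    kk=k&((uu>np.median(uu[k])) if lo else (uu<np.median(uu[k])));print(np.percentile(w[kk],[1,99]),np.percentile(uu[kk],[2,50,98]),F[kk,2].max())
```

```text
[-0.17  0.99] 9.923289442211368 -97.86503824224451 82.24991524381153 [-96.71  81.31]
[[-92.87  -0.07  22.55  94.71]
 [-88.87  -0.02  22.41  94.67]
 [-84.87   0.03  22.35  94.64]
 [-80.87   0.09  22.28  94.49]
 [-76.87   0.13  22.16  94.58]
 [-72.87   0.15  22.09  94.73]
 [-68.87   0.18  22.02  94.79]
 [-64.87  -0.21  22.83  94.78]
 [-60.87  -0.19  22.76  94.76]
 [-56.87  -0.14  22.61  94.58]
 [-52.87  -0.08  22.61  94.66]
 [-48.87  -0.06  22.47  94.68]
 [-44.87   0.    22.43  94.64]
 [-40.87   0.03  22.32  94.7 ]
 [-36.87   0.03  22.43  96.41]
 [-32.87   0.14  23.62  97.12]
 [-28.87   0.19  21.13  91.35]
 [-24.87   0.38  23.14  91.37]
 [-20.87  -0.18  21.79  91.47]
 [-16.87  -0.12  21.67  91.58]
 [-12.87  -0.08  21.61  91.61]
 [ -8.87  -0.03  21.52  91.47]
 [ -4.87   0.03  21.43  91.42]
 [ -0.87   0.07  21.34  91.41]
 [  3.13   0.12  21.27  91.61]
 [  7.13   0.15  21.16  91.5 ]
 [ 11.13  -0.28  22.02  91.4 ]
 [ 15.13  -0.2   21.93  91.73]
 [ 19.13  -0.13  21.8   91.52]
 [ 23.13  -0.11  21.72  91.56]
 [ 27.13  -0.03  21.63  91.35]
 [ 31.13  -0.02  21.51  91.43]
 [ 35.13   0.    21.46  91.69]
 [ 39.13   0.07  21.36  91.48]
 [ 43.13   0.12  21.27  91.57]
 [ 47.13  -0.29  22.09  91.72]
 [ 51.13  -0.21  21.96  91.5 ]
 [ 55.13  -0.17  21.86  91.75]
 [ 59.13  -0.09  21.8   91.54]
 [ 63.13   0.29  22.34  91.44]
 [ 67.13   0.36  22.26  91.61]
 [ 71.13   0.06  21.48  91.61]
 [ 75.13   0.08  21.33  91.56]]
tip [525.74 255.21] hend [556.53  79.25]
base z 8.279415898619277 ((536.44091796875, 194.66024780273438), (100.11769104003906, 110.14511108398438), 9.905694961547852)
base ext in spindle frame x,y [-49.38  49.51] [-33.71  73.82]
forks 817
[-30.4   30.81] [-34.31 -25.46  62.59] 88.96128567793738
[-30.92  30.85] [62.64 65.19 68.52] 88.98245994752494
```

Run:
```python
from h import *
np.set_printoptions(suppress=True,precision=3)
s=np.array([-np.sin(np.radians(9.92)),np.cos(np.radians(9.92))])
tip=np.array([525.74,255.21]); O=tip-s*144.2   # u -62.x
seat=tip-s*(81.8+67.5)
np.savez('stand.npz',s=s,O=O,seat=seat)
g=O+12*s;R=Rdown(-s);print(O,g,seat)
t0=robot.read_clock()
robot.goto([*g,110],R);robot.sleep(.2)
p=np.array(robot.read_position());e=np.array([*g,110])-p;print('err',e,np.array(robot.read_orientation()).T@R)
robot.move_l([g[0]+e[0],g[1]+e[1],61.3+e[2]],feed=100,stop_force=8);robot.sleep(.2)
print(robot.read_position(),robot.read_force())
print(robot.read_clock()-t0)
```

```text
[550.582 113.166] [548.514 124.986] [551.46  108.142]
err [-1.855 -0.228 -2.074] [[ 1.    -0.     0.   ]
 [ 0.     1.     0.004]
 [-0.    -0.004  1.   ]]
[547.307 124.828  59.946] [-0.162  0.038  0.591]
1.5583
```

Run:
```python
from h import *
np.set_printoptions(suppress=True,precision=3)
for _ in range(6): print(np.array(robot.read_position()),np.array(robot.read_q()),np.array(robot.read_force()),robot.read_clock())
```

```text
[547.307 124.828  59.946] [  5.798  28.598 100.767   0.001  50.553  -4.122] [-0.162  0.038  0.591] 8.475
[547.307 124.828  59.946] [  5.798  28.598 100.767   0.001  50.553  -4.122] [-0.162  0.038  0.591] 8.475
[547.307 124.828  59.946] [  5.798  28.598 100.767   0.001  50.553  -4.122] [-0.162  0.038  0.591] 8.475
[547.307 124.828  59.946] [  5.798  28.598 100.767   0.001  50.553  -4.122] [-0.162  0.038  0.591] 8.475
[547.307 124.828  59.946] [  5.798  28.598 100.767   0.001  50.553  -4.122] [-0.162  0.038  0.591] 8.475
[547.307 124.828  59.946] [  5.798  28.598 100.767   0.001  50.553  -4.122] [-0.162  0.038  0.591] 8.475
```

Run:
```python
from h import *
np.set_printoptions(suppress=True,precision=3)
robot.move_l([548.2,124.95,61.0],feed=40);
for _ in range(3): robot.sleep(.15);print(np.array(robot.read_position()))
f0=np.array(robot.read_force())
effector.move_gripper(0.1,effort=40)
robot.sleep(.1)
print(robot.read_grip_width()*88,robot.read_force()-f0,np.array(robot.read_position()),robot.read_clock())
```

```text
[548.207 124.946  61.052]
[548.105 124.946  60.951]
[548.116 124.955  60.923]
23.78419339808467 [ 2.144  0.3   -1.017] [548.619 124.988  61.1  ] 10.275
```

Run:
```python
from h import *
np.set_printoptions(suppress=True,precision=3)
effector.move_gripper(0.1,effort=60)
p=np.array(robot.read_position())
robot.move_l(p+[0,0,20],feed=60);robot.move_l(p+[0,0,110],feed=250);robot.sleep(.3)
c=shot('wrist','v4',1.4)
print(robot.read_force(),robot.read_position(),robot.read_clock(),robot.read_grip_width()*88)
```

```text
[-0.004 -0.596  0.159] [547.86  124.899 169.991] 11.8333 23.66566139621742
```

View pics/v4.png

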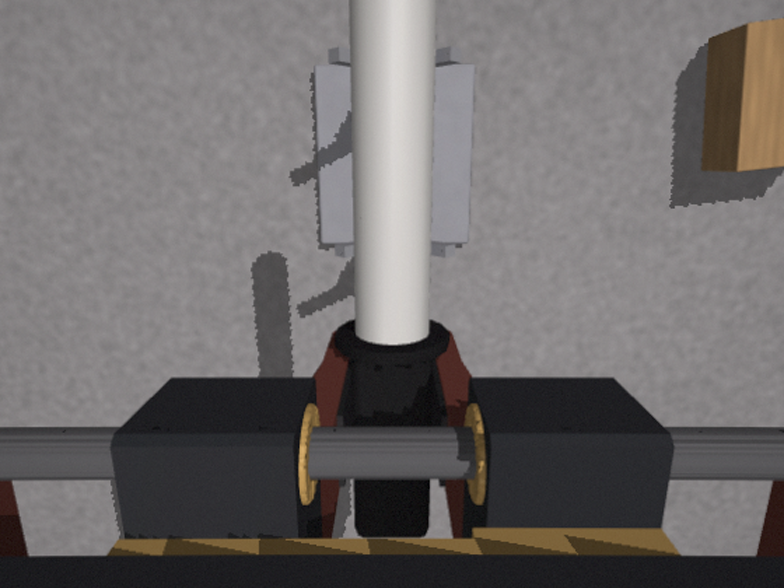

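```bash
cat >> h.py <<'E'
def shaft_tool(c):
    W=np.eye(4);W[:3,:3]=c['o'];W[:3,3]=c['p'];P=cloud(c);T=(P-W[:3,3])@W[:3,:3]   # tool coords
    T=T[:238,200:360].reshape(-1,3)   # -x is along shaft, y down
    T=T[(abs(T[:,1]+19)<25)&(abs(T[:,2])<25)]
    from scipy.optimize import least_squares
    def fn(a,T): 
        y=a[0]+a[1]*T[:,0];z=a[2]+a[3]*T[:,0];return np.hypot(T[:,1]-y,T[:,2]-z)-11.5
    a=[-19,0,0,0]
    for k in range(4):
        s=least_squares(fn,a,args=(T,),loss='soft_l1');a=s.x;T=T[abs(fn(a,T))<1.5]
    # axis tool y = a0+a1 x ; z=a2+a3 x
    return a,len(T),T[:,0].min(),T[:,0].max(),np.std(fn(a,T))
E
python3 - <<'E'
from h import *
np.set_printoptions(suppress=True,precision=4)
print(shaft_tool(pickle.load(open('v4.pkl','rb'))))
E
```

```text
(array([-19.2377,   0.0033,  -0.0879,  -0.0026]), 13558, np.float64(-109.21795249503839), np.float64(-17.76400350768579), np.float64(0.5058526359634312))
```

Run:
```python
from h import *
np.set_printoptions(suppress=True,precision=1)
d=pickle.load(open('d0.pkl','rb'));t=d['top']
print(atz(t,[(572/1.4,402/1.4),(596/1.4,405/1.4),(550/1.4,545/1.4),(680/1.4,440/1.4),(730/1.4,280/1.4)],30))
k=np.load('rack.npz');C,r=k['C'],k['r']
print([C-a*r for a in(213,180,75)])
R=Rdown(-r)
q=None
for Y in(-80,-40,0,58):
  for z in (44,120,170):
    print(Y,z,robot.inverse_kinematics([*(C+(Y-132.8)*r),z],R))
```

```text
[[ 377.6 -222.7   30. ]
 [ 372.1 -261.1   30. ]
 [ 156.2 -187.3   30. ]
 [ 313.3 -399.    30. ]
 [ 566.7 -490.5   30. ]]
[array([ 432.3, -338.3]), array([ 437.8, -305.7]), array([ 455.2, -202.2])]
-80 44 [-45.2  29.2 102.9  -0.   47.8 -35.7]
-80 120 [-45.2  23.   99.5  -0.   57.5 -35.7]
-80 170 [-45.2  19.5  96.5  -0.   64.  -35.7]
-40 44 [-41.7  28.2 105.2  -0.   46.5 -32.1]
-40 120 [-41.7  21.8 101.7  -0.   56.5 -32.1]
-40 170 [-41.7  18.1  98.7  -0.   63.2 -32.1]
0 44 [-37.9  27.3 107.2  -0.   45.5 -28.3]
0 120 [-37.9  20.7 103.6  -0.   55.7 -28.3]
0 170 [-37.9  16.9 100.6  -0.   62.5 -28.3]
58 44 [-31.9  26.3 109.4  -0.   44.3 -22.3]
58 120 [-31.9  19.4 105.7  -0.   54.8 -22.3]
58 170 [-31.9  15.6 102.6  -0.   61.8 -22.3]
```

```bash
cat >> h.py <<'E'
K=np.load('rack.npz');C,r=K['C'],K['r'];XA=np.array([r[1],-r[0]])
RR=Rdown(-r);TIP=np.array([-132.8,-19.7,0.26])
def tcp(X,Y,Z): 
    w=np.array([*(C+X*XA+Y*r),Z]);return w-RR@TIP
def tipnow():
    w=np.array(robot.read_position())+np.array(robot.read_orientation())@TIP
    return local(w[None],C,r)[0]
OFF=np.zeros(3)
def st(m=''): print(m,'tip',tipnow().round(2),'F',np.round(robot.read_force(),2),'t',round(robot.read_clock(),2))
E
python3 - <<'E'
from h import *
robot.goto(tcp(-.1,-80,185),RR);st('above')
robot.move_l(tcp(-.1,-80,64),feed=250);robot.sleep(.3);st('low')
robot.move_l(tcp(-.1,-44,64),feed=120);robot.sleep(.3);st('pre')
c=shot('scene','s1',1)
save('s1.png',c['frame'][150:270,120:290],4.5)
E
```

```text
above tip [ 1.2000e-01 -7.9150e+01  1.8508e+02] F [0.95 0.32 0.02] t 13.57
low tip [  0.71 -80.54  65.11] F [ 0.19  0.15 -0.79] t 14.51
pre tip [  0.09 -44.55  63.95] F [ 0.33  0.17 -0.94] t 15.26
```

View pics/s1.png

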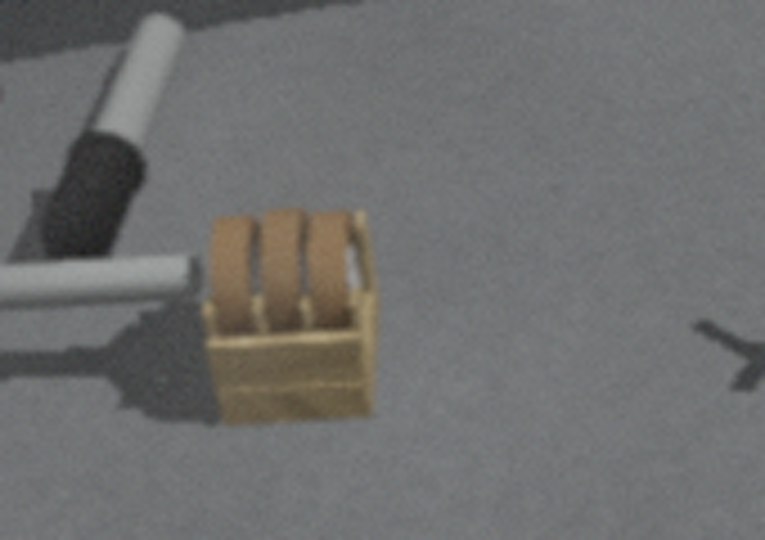

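The scene crop shows the tip (190,272) just in front of roll1, in line with the bore. Inserting through hub1 now.

Run:
```python
from h import *
h=robot.move_l(tcp(-.1,-13.5,64),feed=40,stop_force=3);st('hub1 %s'%h)
robot.sleep(.25);st()
```

```text
hub1 False tip [ 3.000e-02 -1.361e+01  6.402e+01] F [-0.09  0.22 -1.07] t 16.22
 tip [-5.000e-02 -1.373e+01  6.399e+01] F [-0.28  1.53 -0.29] t 16.47
```

Run:
```python
from h import *
h=robot.move_l(tcp(-2.7,-13.5,53.3),feed=30,stop_force=4);robot.sleep(.25);st('shift %s'%h)
if not h:
    h=robot.move_l(tcp(-2.7,10.5,53.3),feed=40,stop_force=3);st('hub2 %s'%h);robot.sleep(.25);st()
```

```text
shift False tip [ -2.59 -13.55  53.39] F [-0.85 -0.42 -1.22] t 17.23
hub2 False tip [-2.6  10.52 53.31] F [-0.28  0.21 -1.08] t 17.98
 tip [-2.64 10.29 53.3 ] F [ 0.47 -0.04  0.16] t 18.23
```

Run:
```python
from h import *
h=robot.move_l(tcp(-4.3,10.5,53.8),feed=30,stop_force=4);robot.sleep(.2);st('shift %s'%h)
if not h:
    h=robot.move_l(tcp(-4.3,36,53.8),feed=40,stop_force=3);st('hub3 %s'%h);robot.sleep(.2);st()
    if not h:
        h=robot.move_l(tcp(-4.0,58,54.5),feed=40,stop_force=3);st('exit %s'%h);robot.sleep(.2);st()
c=shot('scene','s2',1)
save('s2.png',c['frame'][150:270,120:290],4.5)
shot('wrist','v5',1.4)
```

```text
shift False tip [-4.24 10.44 53.84] F [ 0.62 -0.54 -0.35] t 18.68
hub3 False tip [-4.29 36.06 53.82] F [ 0.36 -0.34 -0.35] t 19.48
 tip [-4.28 35.82 53.79] F [ 0.92 -0.19 -0.38] t 19.68
exit False tip [-4.04 58.16 54.52] F [-0.57  0.22 -0.53] t 20.38
 tip [-3.99 57.85 54.51] F [ 0.02 -0.73 -0.19] t 20.57
```

View pics/s2.png

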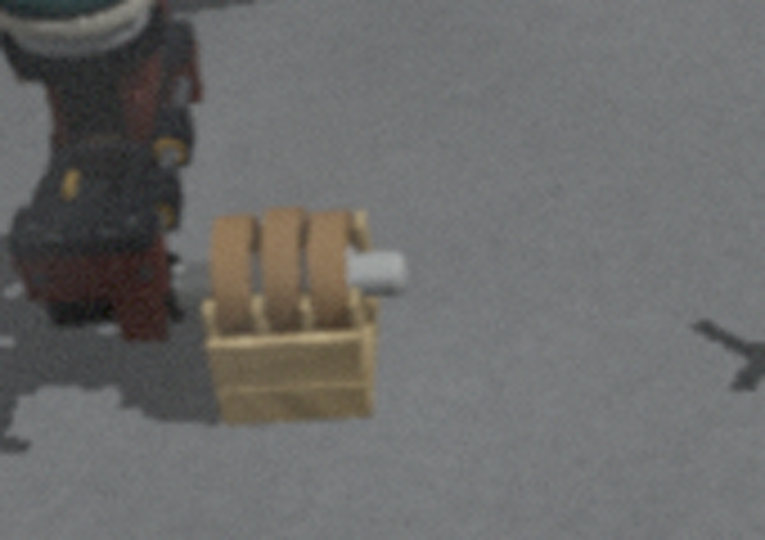

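View pics/v5.png

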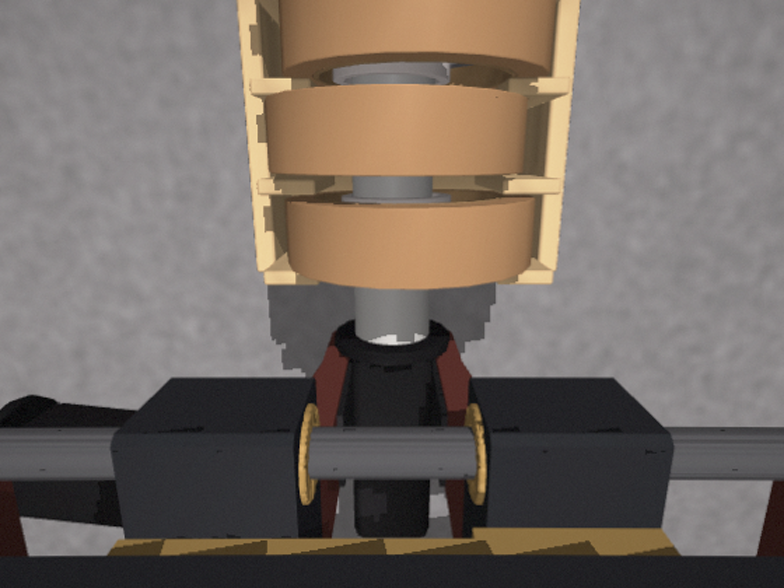

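The wrist and scene views show the shaft running through all three rolls, with the tip protruding at (405,270) in the scene crop. I'll centre the shaft and lift.

Run:
```python
from h import *
h=robot.move_l(tcp(0.8,58,62),feed=30,stop_force=5);st('centre %s'%h)
h=robot.move_l(tcp(0.8,58,90),feed=50,stop_force=7);st('lift %s'%h)
if not h:
    h=robot.move_l(tcp(0.8,58,165),feed=120,stop_force=8);robot.sleep(.3);st('up %s'%h)
c=shot('wrist','v6',1.4)
c=shot('scene','s3',1)
save('s3.png',c['frame'][100:270,100:320],3.5)
```

```text
centre False tip [ 1.08 57.94 62.23] F [-0.06  0.1  -0.52] t 21.12
lift False tip [ 0.8  57.99 90.13] F [-0.27 -0.72 -2.65] t 21.83
up False tip [  0.46  58.15 164.46] F [ 0.17  0.04 -2.73] t 22.91
```

View pics/s3.png

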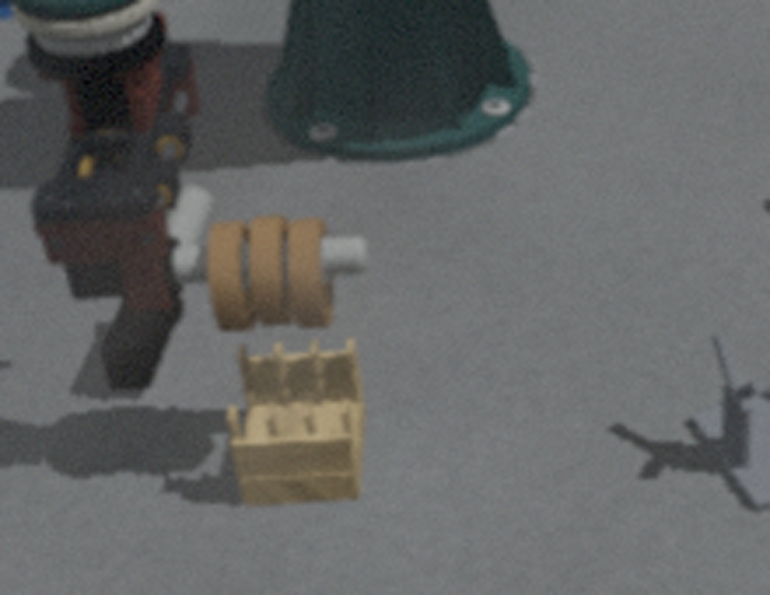

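View pics/v6.png

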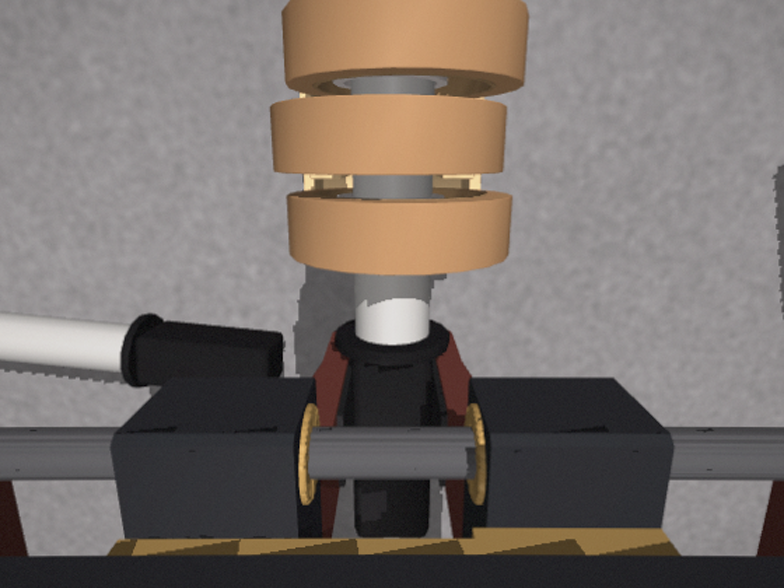

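Run:
```python
from h import *
np.set_printoptions(suppress=True,precision=4)
print(shaft_tool(pickle.load(open('v6.pkl','rb'))))
k=np.load('stand.npz');s,seat=k['s'],k['seat'];R=Rdown(-s)
g=seat+s*12.2
robot.move_l([*g,145],feed=80,attitude=R);robot.sleep(.4)
print(np.array(robot.read_position()),[*g],robot.read_force(),robot.read_clock())
c=shot('wrist','v7',1.4);print(shaft_tool(c))
c=shot('scene','s4',1)
save('s4.png',c['frame'][100:270,220:400],4)
```

```text
(array([-38.7182,  -0.0556,   0.9751,   0.0091]), 5060, np.float64(-104.29308403110855), np.float64(-20.29387608768864), np.float64(0.7901442228680627))
[549.3375 120.1615 144.9903] [np.float64(549.3586225174753), np.float64(120.15974761083557)] [ 0.2424  0.1975 -2.1444] 27.75
(array([-38.7949,  -0.0571,   1.1258,   0.0105]), 5144, np.float64(-104.61898451283795), np.float64(-20.55993125344991), np.float64(0.799541167636032))
```

View pics/s4.png

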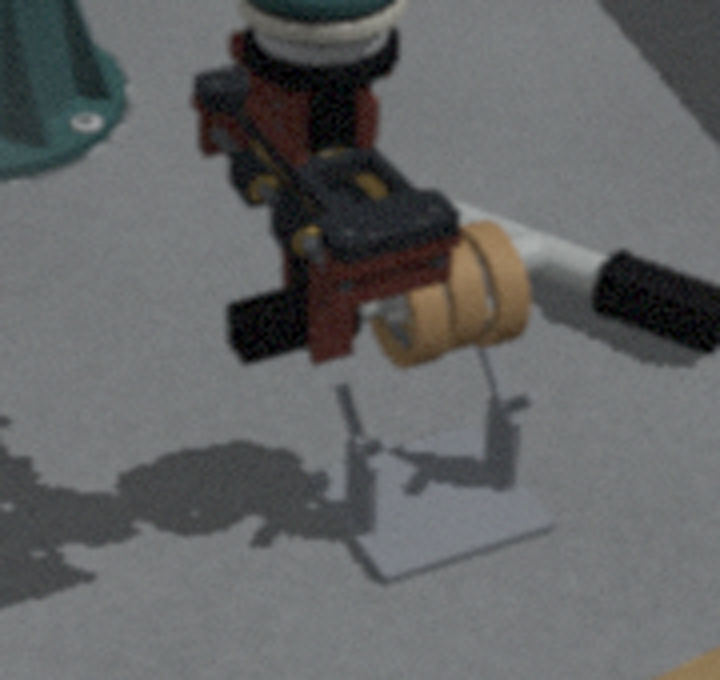

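View pics/v7.png

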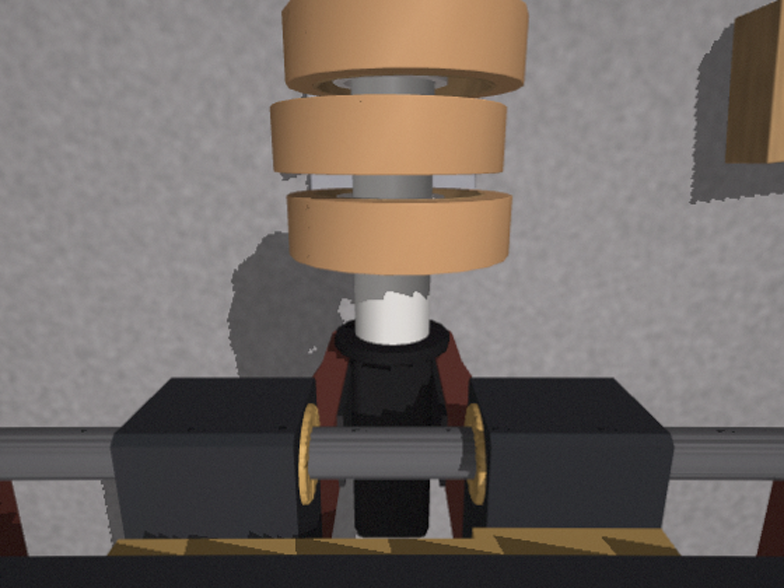

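Run:
```python
from h import *
np.set_printoptions(suppress=True,precision=2)
for n in('v4','v7'):
    c=pickle.load(open(n+'.pkl','rb'));T=(cloud(c)-c['p'])@np.array(c['o'])
    for a,b in((57,63),(128,137),(200,235)):
        B=T[a:b,262:302].reshape(-1,3);B=B[abs(B[:,1]+31)<6]
        print(n,a,np.median(B[:,0]),'top y',np.percentile(B[:,1],15),'z ext',np.percentile(B[:,2],[2,98]))
# rolls extents along tool x
c=pickle.load(open('v7.pkl','rb'));T=(cloud(c)-c['p'])@np.array(c['o']);B=T[:238,200:360].reshape(-1,3)
B=B[(B[:,1]<-40)&(B[:,1]>-60)&(abs(B[:,2])<12)];h,e=np.histogram(B[:,0],bins=np.arange(-130,0,2));print([(int(x),int(k)) for x,k in zip(e,h)])
```

```text
v4 57 -88.17146731359858 top y -31.305835627738485 z ext [-6.21  7.74]
v4 128 -63.06998308092908 top y -31.054861917722945 z ext [-6.6   8.11]
v4 200 -29.86099717353194 top y -30.969501491511494 z ext [-7.03  8.62]
v7 57 -88.21274422783897 top y -30.947637852951004 z ext [-6.21  7.68]
v7 128 -63.08043999691448 top y -31.012947748732373 z ext [-6.58  8.06]
v7 200 -29.906437337331294 top y -30.95237676019765 z ext [-7.04  8.64]
[(-130, 0), (-128, 0), (-126, 0), (-124, 0), (-122, 0), (-120, 0), (-118, 0), (-116, 0), (-114, 0), (-112, 0), (-110, 0), (-108, 0), (-106, 3), (-104, 401), (-102, 547), (-100, 536), (-98, 519), (-96, 529), (-94, 508), (-92, 507), (-90, 204), (-88, 0), (-86, 40), (-84, 486), (-82, 475), (-80, 496), (-78, 445), (-76, 489), (-74, 445), (-72, 431), (-70, 448), (-68, 403), (-66, 0), (-64, 0), (-62, 0), (-60, 399), (-58, 404), (-56, 396), (-54, 397), (-52, 392), (-50, 391), (-48, 385), (-46, 365), (-44, 366), (-42, 29), (-40, 0), (-38, 0), (-36, 0), (-34, 0), (-32, 0), (-30, 0), (-28, 0), (-26, 0), (-24, 0), (-22, 0), (-20, 0), (-18, 0), (-16, 0), (-14, 0), (-12, 0), (-10, 0), (-8, 0), (-6, 0), (-4, 0)]
```

Run:
```python
from h import *
k=np.load('stand.npz');s,seat=k['s'],k['seat'];g=seat+s*12.2
h=robot.move_l([*g,66],feed=80,stop_force=8);robot.sleep(.4);print(h,robot.read_position(),robot.read_force())
if not h:
    h=robot.move_l([*g,60.2],feed=12,stop_force=3.5);robot.sleep(.2);print(h,robot.read_position(),robot.read_force(),robot.read_torque(),robot.read_clock())
c=shot('scene','s5',1)
save('s5.png',c['frame'][130:270,240:390],5)
```

```text
False [549.4644923  120.18255094  66.19718177] [ 0.02463895 -0.28225392 -2.97991463]
True [549.69112363 120.18998192  60.64151704] [ 1.37210731 -1.05561453  5.97545012] [ 0.19186841 -0.16145093  0.1152197 ] 30.0417
```

View pics/s5.png

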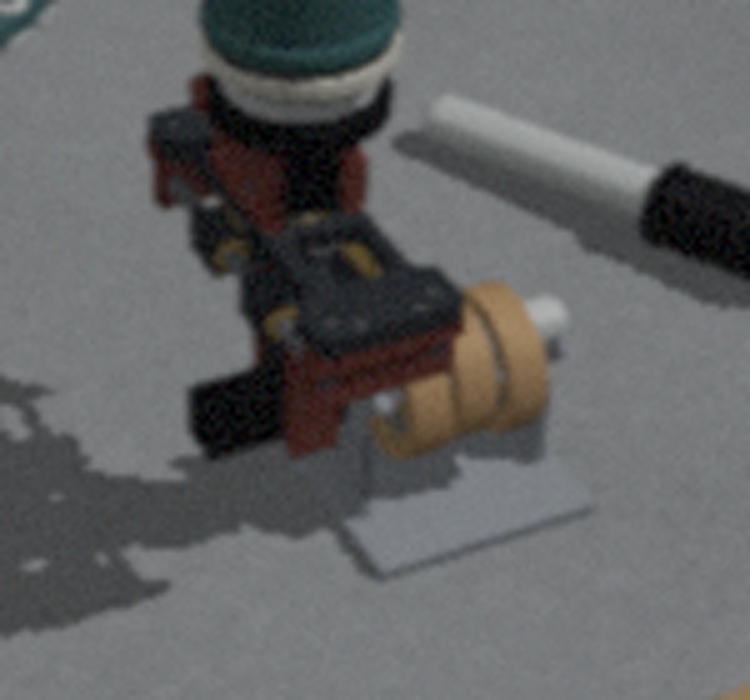

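Run:
```python
from h import *
p=np.array(robot.read_position())
k=np.load('stand.npz');s,seat=k['s'],k['seat'];g=seat+s*12.2
robot.move_l([*g,60.75],feed=5);robot.sleep(.2);print(robot.read_position(),robot.read_force())
```

```text
[549.64499278 120.1839883   60.77865563] [1.9893865  0.04030829 2.05832621]
```

Run:
```python
from h import *
effector.move_gripper(0.45);robot.sleep(.3);print(robot.read_grip_width()*88,robot.read_force())
effector.move_gripper(1.0)
p=np.array(robot.read_position());robot.move_l(p+[0,0,30],feed=80);robot.move_l([*(p[:2]),215],feed=250);robot.sleep(.4)
c=shot('wrist','v8',1.4);print(robot.read_force(),robot.read_clock())
c2=shot('scene','s6',1);save('s6.png',c2['frame'][130:270,240:390],5)
```

```text
39.858072007863186 [ 0.16592041  0.01161208 -0.5609917 ]
[-0.24922058  0.46310663  0.15080247] 33.9417
```

View pics/v8.png

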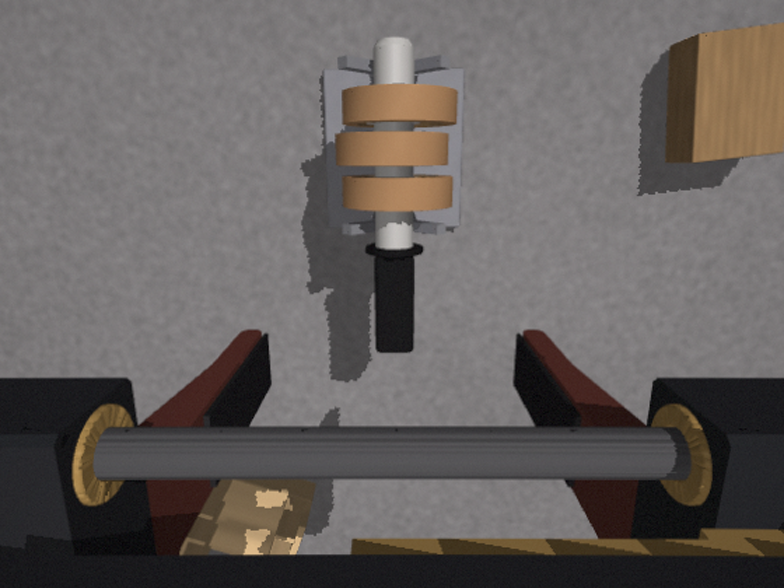

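View pics/s6.png

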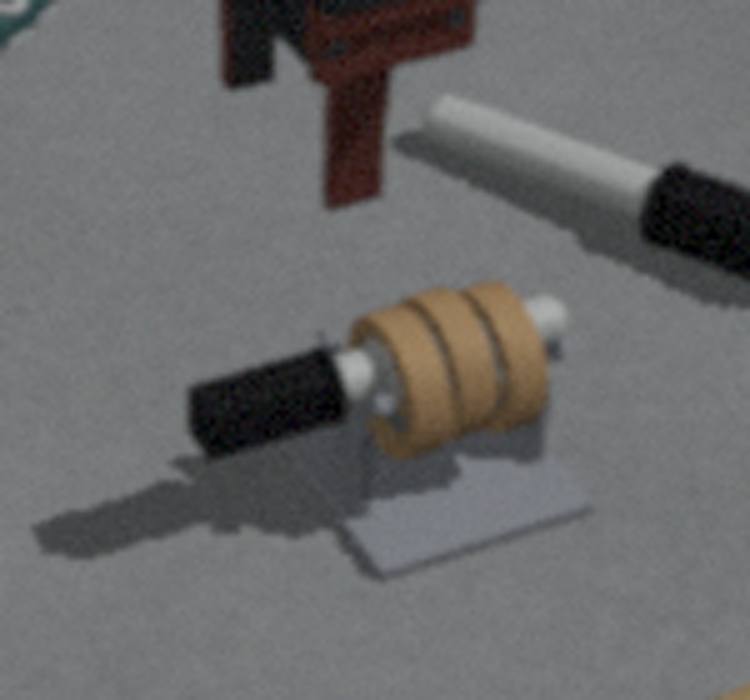

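Run:
```python
from h import *
c=pickle.load(open('v8.pkl','rb'));P=cloud(c)
for (a,b,u) in((30,50,282),(155,172,282),(195,240,282)):
    B=P[a:b,u-10:u+10].reshape(-1,3);print(np.percentile(B[:,2],85))
workorder.job_done()
```

```text
91.86278726831371
91.8265893048733
94.90247471379772
the job is handed in; nothing more can be done
```

I threaded the spindle through all three tape rolls, lifted them off together and laid it back in the stand's forks. I handed the job in at about 34 s of the 72 s allowed.

- **Locating:** I took the small spindle lying in the stand; the two loose ones are longer. Depth views from both ends of the rack gave the three hub positions, and those views agreed to about 1 mm.
- **Threading:** I aligned the tip with each hub in turn and went through without any stop on force. The tool force stayed below about 2 N.
- **Seating:** The highest force came when laying the spindle down: the reading swung from about −3 N hanging to about +6 N, so about 9 N on the forks. I eased this off before opening the gripper.

**Last checks:**
- The shaft's top was at about 91.9 and 91.8 mm at its two ends, so it lies level and at its original height to within half a millimetre.
- Measured just before it was set down, the rolls lay within about 33 mm either side of the stand's middle. The forks' inner faces are at 43 mm, and the final picture shows the rolls hanging free between them.
- The spindle was placed about 5 mm nearer the nominal seat than where it started.
- I never went near the stamp, punch or carton, but I took no final picture of the stamp and punch.
- The two ends of the rack look identical, so I could not tell from the pictures which is the first slot. I entered from the end that matches the way the spindle points in the stand.

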